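# Third hand for a new drawer front

### The arm

A 7-joint arm with a two-finger parallel gripper is mounted at the origin on the work surface. World frame = base frame: x ahead of the robot, y to its left, z up, the work surface at z = 0. Lengths are in m, angles in rad, forces in N, time in s.
With the tool pointing down it reaches from about 0.425 to 0.925 m from the base axis. Payload 6.8 kg.
Tool frame: the origin (TCP) lies midway between the tips of the shut fingers; the grasp point (between the pads) lies 19 mm behind it; z points along the fingers, y is the line along which they close (so a half turn about z gives the same grasp; the last joint's range is limited). The gripper opens to 85 mm and grips with 20 to 120 N. Pads are 22 mm wide; open, the fingers measure 114 mm over their backs; the gripper's body (76 mm by 85 mm) begins 54 mm behind the grasp point. The pads swing forward as they close: fully open they stand 13 mm farther back than shut.
Start: joints at [-1.424, 0.477, 0.022, 1.555, -0.011, 1.109, -0.083], TCP at [0.17, 0.653, 0.231] pointing down, gripper open.
Joint ranges: [-2.96, 2.96], [-0.34, 2.1], [-1.41, 1.46], [0.24, 2.44], [-1.37, 4.51], [0.17, 1.92], [-2.96, 2.96]. Speed limits (rad/s): [2.39, 2.39, 3.14, 3.14, 3.14, 3.14, 3.14].

### API

Orientations are given as a rotation vector (axis times angle).
In Python, from bench import status, vision, r gives the robot as it stands. The module is installed in compiled form; this text tells all that it offers.
- The arm moves only by the shell command python3 -m handwheel 'ROWS' [OPENING] [FORCE]. ROWS is JSON, a list of rows, each an object with "dp": the shift along the tool's x, y, z in m, a list of three; "delta_rot": the turn, a rotation vector about the tool's x, y, z in rad, a list of three. In form: [{"dp": [x, y, z], "delta_rot": [rx, ry, rz]}, ...]. A call has 1 to 12 rows; each row is the pose to reach, as a shift and turn from the pose commanded when the call began, along the tool's axes at that moment; what a row does not reach only later rows make up. A row lasts 1/8 s, in which the tool goes at most 62.5 mm and 10.7 degrees, less where a joint would pass 70% of its speed; a pose out of reach is approached as far as the arm can. A call with a gripper value outside its range is refused whole. OPENING is the opening, from 0 (shut) to 1 (fully open), set as the call begins (- or left out, the last holds). The fingers move at their own pace and stop on an object; FORCE is the grip in N (left out, the last holds). Time passes only in rows, so rows that repeat a pose let the fingers close. It gives the time, the measured TCP pose, the force, the opening and the grip force at its end, in the units of the state.
- status.get_obs(): the state, without advancing time (a new reading comes with each control period).
- vision.grab_frame(name): name is "scene" or "top"; returns a dict with "img" (400x640x3 uint8, blue, green, red), "fovy" (degrees; the focal length in pixels is half the picture's height over the tangent of half this angle, whatever the lens; pixels are square), "cx", "cy" (the principal point, pixels), "distortion" ([k1, k2, p1, p2, k3] as OpenCV has them; the pictures are not rectified), "world_from_camera" (4x4, takes a point from camera to world coordinates). Camera axes: x right, y up, looking along -z (the intrinsics and any distortion apply to the point x, -y, -z); pixel columns grow to the right and rows downward; lengths in m; the calibration is good to about 2 mm. A picture is of the moment at which its call begins. There is no depth.
- r.hand_in(): hands the job in; it is judged then, once.
The state is a dict: "clock": time; "joints": joint angles; "qvel": joint speeds; "tau": joint torques, N m; "tcp_pos": TCP position; "orientation": TCP orientation; "contact_force": force on the tool from outside, world axes, zero at the start; "moment": the same for the moment, N m; "grip_width": finger opening in m; "gripper_force": force on a finger pad.
Only numpy, scipy, OpenCV 4.12 (cv2) and the standard library are available. Lean on these libraries where they do the work, as an engineer would, in place of code of your own. Each camera call takes 0.05 s, during which the arm holds its last target. There are 200 camera calls.

### The job

Pick up the green drawer front by its wooden grip bar, keep it upright, and hold it off the counter against the bare end wall of the slim drawer that faces the robot, centred, with its top edge level with the drawer's top edge. Press it on with a steady push of about 10 N (the drawer gives about 6 mm against its press latch; never so hard that it gives 12 mm) for at least three seconds so that someone can screw it on, and finish while still holding and pressing it there. Leave the things in the drawer undisturbed.

Things in the scene. Friction and masses are not known exactly. Their poses are not given: they have to be found in the camera images.
- front_panel: Drawer front, about 0.26 kg, standing upright: green board 16 mm thick (x), 200 wide (y), 80 high (z), with a brown wooden grip bar on its outer side at mid width: vertical, 80 mm high, 24 wide (y), standing out 46 mm. Origin: middle of the flat rear face's lower edge; x points out of the rear face (the one to press on the drawer): board at x -16 to 0 mm, bar at -62 to -16; z up.
- panel_grip (a point): Point inside the grip bar, 42 mm before the rear face, at mid width, 55 mm above the panel's lower edge (25 mm below its top): grip here from above, closing across the bar's 24 mm (along y). Axes as the panel.
- panel_mate (a point): Middle of the top edge of the panel's rear face, 80 mm above its lower edge. Axes as the panel. It is to coincide with drawer_mate.
- drawer_frame: Plywood and steel runner frame fixed to the counter, carrying the slim open-topped drawer. Origin: on the counter under the middle of the drawer's face at rest; x points from the face into the drawer. Base board 12 mm thick, 224 wide, begins 30 mm behind the face; side runners 82 mm high, from 45 mm behind the face; back post 97 mm high.
- drawer_mate (a point): Middle of the top edge of the drawer's face (its wall towards the robot). Drawer: light wood, 300 mm long, 180 wide, 70 high, walls 8; underside 35 mm, top edge 105 mm above the counter. x points level into the drawer (the push direction), z up. Moves with the drawer.
- drawer (a joint): How far the drawer is pushed in against its sprung press latch, m: 0 at rest; about 1.6 N per mm, springs back; 6 mm is about 10 N; end stop at 14 mm.
- bowl: White plastic bowl in the drawer near its face, 84 mm across, 45 mm high. Origin: centre of its underside, z up.
- jar: Green glass jar with steel lid, behind the bowl, 58 mm across, 95 mm high. Origin: centre of its underside, z up.
- scoop: Steel measuring scoop, rear of the drawer, cup 44 mm across and 26 mm high, handle 45 mm long towards its x. Origin: centre of the cup's underside.
- spoon: Bamboo spoon, 200 mm long along x, lying in the drawer's right side. Origin: on its underside, near mid length.
Mind the look-alikes: they are no part of the job. Of the things like the front_panel, leave any that is pink or red; of the rest the smaller one is meant.

How it is judged:
On the way, in this order (a step that is already met when the one before it is completed fails the run):
1. the front is lifted clear of the counter, upright (height (world z) of front_panel above 0.012 m and angle between panel_mate's own z axis and vertical below 0.2 rad), for 0.2 s.
2. the front is pressed in place on the drawer's face, 5 to 15 N, for two seconds (x of panel_mate in the frame of drawer_mate between -0.004 and 0.004 m and y of panel_mate in the frame of drawer_mate between -0.006 and 0.006 m and z of panel_mate in the frame of drawer_mate between -0.006 and 0.006 m and angle between the x axis of panel_mate and the x axis of drawer_mate, either way round below 0.08 rad and angle between panel_mate's own z axis and vertical below 0.08 rad and contact force between front_panel and drawer_frame between 5 and 15 N and value of joint drawer between 0.003 and 0.0095 m and contact force between the fingers and front_panel above 1 N), for 2 s.
At the end, for the whole second after the job is handed in: Gripped and off the counter (over 12 mm), the front is on the drawer face: panel_mate within 4 mm (x) and 6 mm (y, z) of drawer_mate, square and upright within 0.08 rad, pressed with 5 to 15 N, drawer 3 to 9.5 mm in and at rest; fingers touch neither drawer nor frame (all of step 2 and contact force between the fingers and drawer_frame below 0.5 N and height (world z) of front_panel above 0.012 m and velocity of joint drawer between -0.01 and 0.01 m/s); the arm keeps its last pose, push and grip.
It fails at once if the drawer is pushed in 12 mm or more (latch overdriven) (value of joint drawer above 0.012 m).
It fails at once if the front is tipped over (angle between panel_mate's own z axis and vertical above 0.5 rad).
It fails at once if a thing in the drawer is moved over 30 mm or the bowl or jar is tipped (distance of any of bowl, jar, scoop, spoon from where it was at the start of the episode above 0.03 m or angle between any of bowl, jar's own z axis and vertical above 0.5 rad).
It also fails if it takes over 58 s, if anything falls off the work surface, if the arm or the gripper's body presses on something with over 40 N, if the wrist force passes 120 N, or if a joint passes its speed limit or range.

## Working session

There is one attempt and no reset: what is moved stays moved. The work goes in short steps, Python scripts to look and compute and a shell command to move; the robot and the scene stay as the last step left them, time stands still between calls to the robot, and variables do not carry over. Pictures are saved under pics/ and viewed, at most 10 in all, crops included, and the job is handed in when it is done.

```bash
mkdir -p pics
python3 - <<'E'
from bench import status, vision, r
import cv2,numpy as np
for n in("scene","top"):
    f=vision.grab_frame(n); cv2.imwrite(f"pics/{n}0.png",f["img"]); print(n,f["fovy"],f["cx"],f["cy"],f["distortion"],np.round(f["world_from_camera"],3).tolist())
print(status.get_obs())
E
```

```text
scene 54.2343178255988 317.75859710313483 201.11091190431827 [-0.07834861  0.          0.          0.          0.        ] [[-0.3, -0.561, 0.772, 1.269], [0.954, -0.156, 0.257, 0.284], [-0.024, 0.813, 0.581, 0.664], [0.0, 0.0, 0.0, 1.0]]
top 48.34447284144603 311.67574426017364 199.8464979859761 [0.02391163 0.         0.         0.         0.        ] [[-0.014, 0.988, -0.156, 0.312], [-1.0, -0.017, -0.02, 0.03], [-0.023, 0.155, 0.988, 1.264], [0.0, 0.0, 0.0, 1.0]]
{'clock': 0.1, 'joints': array([-1.42412622,  0.47775189,  0.02231255,  1.55630338, -0.01149201,
        1.10926643, -0.08308454]), 'qvel': array([-0.0006295 , -0.00200125,  0.00091841, -0.00247394,  0.00051387,
       -0.00109276,  0.00062813]), 'tau': array([ 5.09749982e-03, -5.97761285e+01,  1.61427587e+00, -2.81954563e+01,
        1.29433358e-02,  5.01236980e-03, -2.21263997e-05]), 'tcp_pos': array([0.16998117, 0.65272955, 0.23042001]), 'orientation': array([-3.98995155e-01, -3.11605694e+00,  2.51090380e-03]), 'contact_force': array([-1.81302588, -0.89294792, -0.65879567]), 'moment': array([0.02254906, 0.01186399, 0.03298812]), 'gripper_force': 0.0, 'grip_width': 0.08535394401684615}
```

View pics/scene0.png

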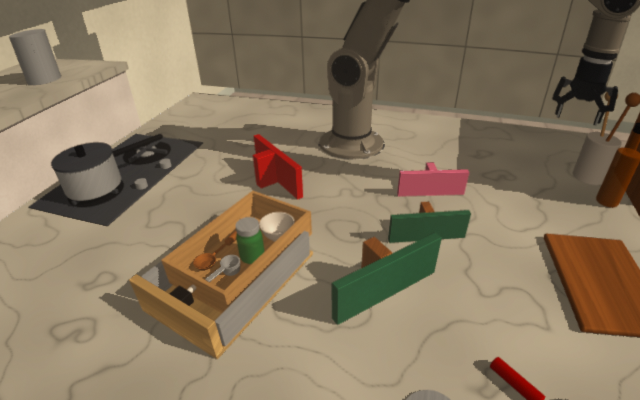

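View pics/top0.png

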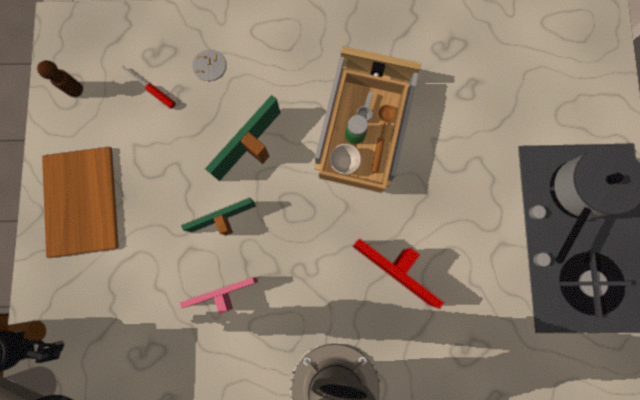

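The scene view shows the small green panel at (429,226), with its bar toward the robot, and the drawer face around (275,212). The top view shows that panel at (218,215) with its bar at (223,226), the larger green look-alike at (243,138), and the drawer face at (352,182). I'll zoom in for corners.

```bash
python3 - <<'E'
import cv2,numpy as np
s=cv2.imread("pics/scene0.png");t=cv2.imread("pics/top0.png")
def z(im,x,y,w,h): 
    return cv2.resize(im[y:y+h,x:x+w],None,fx=4,fy=4,interpolation=cv2.INTER_CUBIC)
a=np.hstack([z(s,380,195,100,60),z(t,175,190,100,60)])
b=np.hstack([z(s,225,180,100,80),z(t,305,130,100,80)])
cv2.imwrite("pics/z.png",np.vstack([a,b]))
E
cat > h.py <<'E'
import cv2,numpy as np
from bench import vision
def cam(n):
    f=vision.grab_frame(n); h=f["img"].shape[0]
    F=h/2/np.tan(np.radians(f["fovy"])/2)
    f["K"]=np.array([[F,0,f["cx"]],[0,F,f["cy"]],[0,0,1.]]); f["D"]=np.array(f["distortion"]); f["T"]=np.array(f["world_from_camera"]); return f
def rays(f,px):
    u=cv2.undistortPoints(np.array(px,float).reshape(-1,1,2),f["K"],f["D"]).reshape(-1,2)
    d=np.c_[u[:,0],-u[:,1],-np.ones(len(u))]@f["T"][:3,:3].T
    return f["T"][:3,3],d/np.linalg.norm(d,axis=1)[:,None]
def plane(f,px,z):
    o,d=rays(f,px); return o+d*((z-o[2])/d[:,2])[:,None]
def tri(f,p,g,q):
    o,d=rays(f,p);O,D=rays(g,q);out=[]
    for a,b in zip(d,D):
        s=np.linalg.lstsq(np.c_[a,-b],O-o,rcond=None)[0]
        A=o+a*s[0];B=O+b*s[1]; out.append(np.r_[(A+B)/2,np.linalg.norm(A-B)])
    return np.array(out)
def proj(f,P):
    T=np.linalg.inv(f["T"]); c=np.array(P)@T[:3,:3].T+T[:3,3]; c=c*[1,-1,-1]
    return cv2.projectPoints(c,np.zeros(3),np.zeros(3),f["K"],f["D"])[0].reshape(-1,2)
E
```

```text
(no output)
```

View pics/z.png

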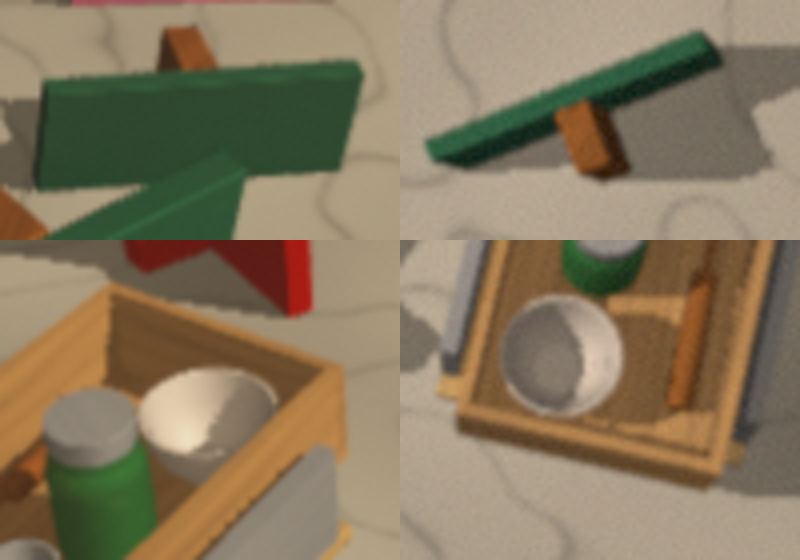

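Crops: panel rear-face top corners are at scene zoom (44,83)/(361,74) and top zoom (427,143)/(703,33). The drawer face's top corners are at scene (110,285)/(345,367) and top (718,472)/(458,412).

Run:
```python
from h import *
s=cam("scene");t=cam("top")
S=lambda x,y,ox,oy:((x+.5)/4-.5+ox,(y+.5)/4-.5+oy)
# order: -y end, +y end
ps=[S(44,83,380,195),S(361,74,380,195)]
pt=[S(703-400,33,175,190),S(427-400,143,175,190)]
ds=[S(110,285-240,225,180),S(345,367-240,225,180)]
dt=[S(718-400,472-240,305,130),S(458-400,412-240,305,130)]
for n,a,b,zz in(("panel",ps,pt,.08),("drawer",ds,dt,.105)):
    X=tri(s,a,t,b);print(n,X.round(4).tolist(),"len",np.linalg.norm(X[0,:3]-X[1,:3]).round(4))
    for q,(f,p) in {"s":(s,a),"t":(t,b)}.items():
        P=plane(f,p,zz); d=P[1]-P[0]
        print(q,P.round(4).tolist(),"mid",P.mean(0).round(4),"len",np.linalg.norm(d).round(4),"yaw",np.arctan2(-d[0],d[1]).round(4))
# bar top end midpoint: near top edge in top view
# line fits in top view: green mask upper outline
hsv=cv2.cvtColor(t["img"],cv2.COLOR_BGR2HSV)
m=cv2.inRange(hsv,(65,90,30),(90,255,255))
pts=[]
for x in range(188,250):
    ys=np.where(m[195:235,x])[0]
    if len(ys): pts.append((x,195+ys[0]-.5))
pts=np.array(pts);P=plane(t,pts,.08);v=cv2.fitLine(P[:,:2].astype(np.float32),cv2.DIST_HUBER,0,.01,.01).ravel();print("line",v,"yaw",np.arctan(-v[0]/v[1]))
# bar brown mask centroid
b=cv2.inRange(hsv,(5,100,60),(20,255,255))[205:240,205:240]
ys,xs=np.where(b);print(len(xs));print("bar",plane(t,cv2.boxPoints(cv2.minAreaRect(np.c_[xs+205,ys+205].astype(np.float32))),.08).round(4).tolist())
```

```text
panel [[0.5068, 0.2173, 0.0833, 0.0035], [0.436, 0.4039, 0.0763, 0.0026]] len 0.1997
s [[0.5031, 0.2152, 0.08], [0.4419, 0.4019, 0.08]] mid [0.4725 0.3085 0.08  ] len 0.1965 yaw 0.317
t [[0.507, 0.2196, 0.08], [0.4356, 0.4041, 0.08]] mid [0.4713 0.3119 0.08  ] len 0.1979 yaw 0.3693
drawer [[0.5254, -0.1398, 0.1024, 0.0037], [0.5683, 0.0328, 0.1026, 0.0]] len 0.1779
s [[0.529, -0.1398, 0.105], [0.5713, 0.0339, 0.105]] mid [ 0.5502 -0.0529  0.105 ] len 0.1788 yaw -0.2389
t [[0.5242, -0.1376, 0.105], [0.5678, 0.0328, 0.105]] mid [ 0.546  -0.0524  0.105 ] len 0.1759 yaw -0.2504
line [ 0.36466652 -0.9311382   0.47402266  0.30512592] yaw 0.37327462
199
bar [[0.453, 0.3218, 0.08], [0.4682, 0.2908, 0.08], [0.4172, 0.2648, 0.08], [0.4022, 0.2956, 0.08]]
```

```bash
cat > go.py <<'E'
import sys,numpy as np
from scipy.spatial.transform import Rotation as R
from bench import status
o=status.get_obs()
def goal(x,y,z,yaw,half=0):
    # tool z down, tool y along panel y (yaw about world z)
    A=R.from_rotvec(o["orientation"]).as_matrix(); p=o["tcp_pos"]
    ty=np.array([-np.sin(yaw),np.cos(yaw),0]); tz=np.array([0,0,-1.]); G=np.c_[np.cross(ty,tz),ty,tz]
    print("t",round(o["clock"],2),"dp",(A.T@(np.array([x,y,z])-p)).round(4).tolist(),"rot",R.from_matrix(A.T@G).as_rotvec().round(4).tolist())
    print("F",o["contact_force"].round(2),"tcp",p.round(4),"w",round(o["grip_width"],4),"gf",o["gripper_force"],"j",o["joints"].round(2))
goal(*map(float,sys.argv[1:5]))
E
python3 go.py .433 .295 .17 .365
```

```text
t 0.2 dp [-0.3447, -0.28, 0.061] rot [-0.0011, -0.0003, -0.6198]
F [0.43 0.63 0.18] tcp [0.1701 0.6529 0.2307] w 0.0852 gf 0.0 j [-1.42  0.48  0.02  1.56 -0.01  1.11 -0.08]
```

```bash
python3 -m handwheel '[{"dp":[-0.04,-0.032,0.007],"delta_rot":[0,0,-0.07]},{"dp":[-0.08,-0.065,0.014],"delta_rot":[0,0,-0.14]},{"dp":[-0.12,-0.097,0.021],"delta_rot":[0,0,-0.21]},{"dp":[-0.16,-0.13,0.028],"delta_rot":[0,0,-0.28]},{"dp":[-0.2,-0.162,0.035],"delta_rot":[0,0,-0.35]},{"dp":[-0.24,-0.195,0.042],"delta_rot":[0,0,-0.43]},{"dp":[-0.28,-0.227,0.049],"delta_rot":[0,0,-0.5]},{"dp":[-0.32,-0.26,0.056],"delta_rot":[0,0,-0.57]},{"dp":[-0.345,-0.28,0.061],"delta_rot":[0,0,-0.62]},{"dp":[-0.345,-0.28,0.061],"delta_rot":[0,0,-0.62]},{"dp":[-0.345,-0.28,0.061],"delta_rot":[0,0,-0.62]}]' 1 40; python3 go.py .433 .295 .036 .365
python3 - <<'E'
from h import *
s=cam("scene");t=cam("top")
z=lambda im,x,y,w,h:cv2.resize(im[y:y+h,x:x+w],None,fx=4,fy=4,interpolation=cv2.INTER_CUBIC)
cv2.imwrite("pics/a.png",np.hstack([z(s["img"],380,160,100,100),z(t["img"],175,180,100,100)]))
E
```

```text
clock: 1.58
tcp_pos: [0.433, 0.296, 0.1704]
orientation: [0.571, -3.089, -0.001]
contact_force: [0.1, 0.5, -1.0]
grip_width: 0.0857
gripper_force: 0.0
t 1.57 dp [0.0003, -0.001, 0.1343] rot [0.0006, -0.0001, 0.0003]
F [ 0.15  0.52 -1.05] tcp [0.433  0.296  0.1704] w 0.0857 gf 0.0 j [-0.75  0.3   0.03  1.98 -0.01  0.86  1.23]
```

View pics/a.png

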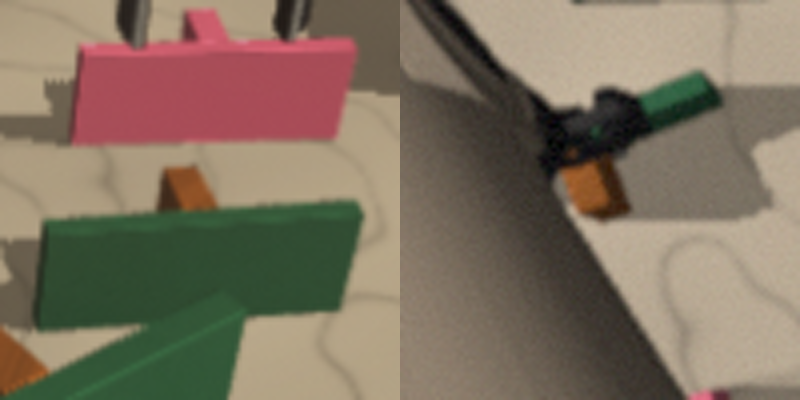

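Fingers straddle the bar at scene zoom (130..290), above it. Descending and closing.

```bash
python3 -m handwheel '[{"dp":[0,0,0.03],"delta_rot":[0,0,0]},{"dp":[0,0,0.06],"delta_rot":[0,0,0]},{"dp":[0,0,0.08],"delta_rot":[0,0,0]},{"dp":[0,0,0.1],"delta_rot":[0,0,0]},{"dp":[0,0,0.12],"delta_rot":[0,0,0]},{"dp":[0,0,0.134],"delta_rot":[0,0,0]},{"dp":[0,0,0.134],"delta_rot":[0,0,0]}]' 1 40; python3 -m handwheel '[{"dp":[0,0,0],"delta_rot":[0,0,0]},{"dp":[0,0,0],"delta_rot":[0,0,0]},{"dp":[0,0,0],"delta_rot":[0,0,0]},{"dp":[0,0,0],"delta_rot":[0,0,0]},{"dp":[0,0,0],"delta_rot":[0,0,0]},{"dp":[0,0,0],"delta_rot":[0,0,0]},{"dp":[0,0,0],"delta_rot":[0,0,0]},{"dp":[0,0,0],"delta_rot":[0,0,0]}]' 0 60
```

```text
clock: 2.55
tcp_pos: [0.4325, 0.2956, 0.0356]
orientation: [0.572, -3.087, 0.001]
contact_force: [0.2, -0.1, -0.1]
grip_width: 0.0854
gripper_force: 0.0
clock: 3.55
tcp_pos: [0.4338, 0.2958, 0.0369]
orientation: [-0.57, 3.088, 0.001]
contact_force: [-0.8, 0.5, 5.2]
grip_width: 0.0232
gripper_force: 59.7
```

```bash
python3 -m handwheel '[{"dp":[0,0,-0.01],"delta_rot":[0,0,0]},{"dp":[0,0,-0.025],"delta_rot":[0,0,0]},{"dp":[0,0,-0.04],"delta_rot":[0,0,0]},{"dp":[0,0,-0.055],"delta_rot":[0,0,0]},{"dp":[0,0,-0.065],"delta_rot":[0,0,0]},{"dp":[0,0,-0.07],"delta_rot":[0,0,0]},{"dp":[0,0,-0.07],"delta_rot":[0,0,0]},{"dp":[0,0,-0.07],"delta_rot":[0,0,0]}]' - 60
python3 - <<'E'
from h import *
s=cam("scene");t=cam("top")
z=lambda im,x,y,w,h:cv2.resize(im[y:y+h,x:x+w],None,fx=4,fy=4,interpolation=cv2.INTER_CUBIC)
cv2.imwrite("pics/b.png",np.hstack([z(s["img"],380,140,100,110),z(t["img"],165,170,100,110)]))
E
python3 go.py .451 -.027 .107 -.245
```

```text
clock: 4.55
tcp_pos: [0.4331, 0.295, 0.1058]
orientation: [0.57, -3.089, 0.001]
contact_force: [-0.3, 0.2, -1.9]
grip_width: 0.0234
gripper_force: 59.0
t 4.65 dp [0.0983, -0.3072, -0.001] rot [-0.0006, -0.0009, 0.6102]
F [-0.18  0.06 -2.24] tcp [0.4331 0.2951 0.1058] w 0.0236 gf 59.032761454582214 j [-0.74  0.39  0.03  2.03 -0.02  0.72  1.24]
```

View pics/b.png

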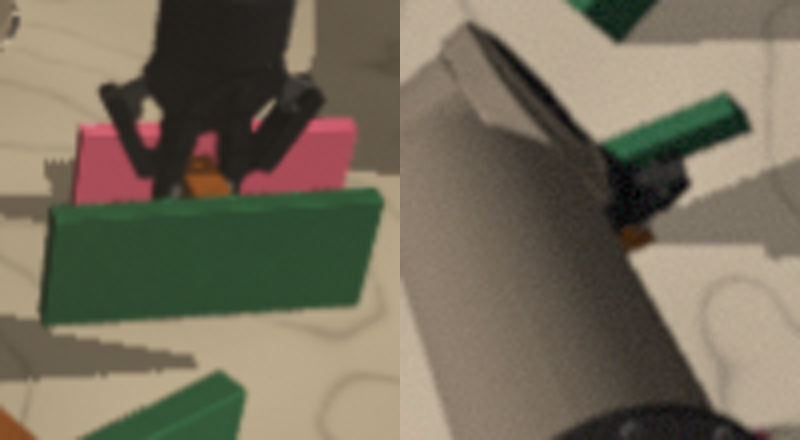

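The scene crop shows the panel lifted level, with its top corners at (50,207) and (382,193). I'll check clearance to the red look-alike before the transit.

Run:
```python
from h import *
t=cam("top");s=cam("scene")
m=cv2.inRange(cv2.cvtColor(t["img"],cv2.COLOR_BGR2HSV),(0,180,80),(4,255,255))
m[:200]=0
c=max(cv2.findContours(m,cv2.RETR_EXTERNAL,cv2.CHAIN_APPROX_NONE)[0],key=cv2.contourArea)
p=cv2.approxPolyDP(c,3,True).reshape(-1,2);print(p.tolist(),plane(t,p,.08).round(3).tolist())
# panel rear top corners & lower corners, scene view, in the lifted pose vs model
from math import cos,sin
yaw=.365; g=np.array([.4331,.2951,.1248]); x=np.array([cos(yaw),sin(yaw),0]);y=np.array([-sin(yaw),cos(yaw),0]);z=np.array([0,0,1])
mate=g+.042*x+.025*z
P=[mate-.1*y,mate+.1*y,mate-.1*y-.08*z,mate+.1*y-.08*z]
print("pred",proj(s,P).round(1).tolist())
print("seen",[[(a+.5)/4-.5+380,(b+.5)/4-.5+140] for a,b in((50,207),(382,193),(43,325),(358,305))])
print("pred top",proj(t,P[:2]).round(1).tolist(),"seen -y", (726-400)/4+165,94/4+170)
```

```text
[[356, 242], [356, 248], [425, 301], [437, 307], [442, 304], [405, 273], [417, 253], [404, 250], [395, 265], [367, 244]] [[0.384, -0.062, 0.08], [0.368, -0.061, 0.08], [0.23, -0.234, 0.08], [0.215, -0.264, 0.08], [0.222, -0.277, 0.08], [0.302, -0.186, 0.08], [0.353, -0.22, 0.08], [0.361, -0.187, 0.08], [0.323, -0.161, 0.08], [0.378, -0.09, 0.08]]
pred [[393.5, 192.9], [476.5, 188.5], [390.6, 220.0], [469.7, 215.3]]
seen [[392.125, 191.375], [475.125, 187.875], [390.375, 220.875], [469.125, 215.875]]
pred top [[247.2, 193.1], [173.0, 222.2]] seen -y 246.5 193.5
```

```bash
python3 -m handwheel '[{"dp":[0.005,-0.015,0],"delta_rot":[0,0,0.03]},{"dp":[0.013,-0.042,0],"delta_rot":[0,0,0.08]},{"dp":[0.023,-0.073,0],"delta_rot":[0,0,0.145]},{"dp":[0.034,-0.106,0],"delta_rot":[0,0,0.21]},{"dp":[0.045,-0.14,0],"delta_rot":[0,0,0.28]},{"dp":[0.056,-0.175,0],"delta_rot":[0,0,0.35]},{"dp":[0.067,-0.21,0],"delta_rot":[0,0,0.42]},{"dp":[0.078,-0.243,0],"delta_rot":[0,0,0.485]},{"dp":[0.087,-0.273,0],"delta_rot":[0,0,0.54]},{"dp":[0.094,-0.295,0],"delta_rot":[0,0,0.585]},{"dp":[0.098,-0.307,0],"delta_rot":[0,0,0.61]},{"dp":[0.098,-0.307,0],"delta_rot":[0,0,0.61]}]'; python3 -m handwheel '[{"dp":[0,0,0.015],"delta_rot":[0,0,0]},{"dp":[0,0,0.03],"delta_rot":[0,0,0]},{"dp":[0,0,0.04],"delta_rot":[0,0,0]},{"dp":[0,0,0.044],"delta_rot":[0,0,0]},{"dp":[0,0,0.044],"delta_rot":[0,0,0]},{"dp":[0,0,0.044],"delta_rot":[0,0,0]}]';  python3 go.py .4975 -.040 .061 -.245
python3 - <<'E'
from h import *
s=cam("scene");t=cam("top")
cv2.imwrite("pics/s3.png",s["img"]);cv2.imwrite("pics/t3.png",t["img"])
z=lambda im,x,y,w,h:cv2.resize(im[y:y+h,x:x+w],None,fx=4,fy=4,interpolation=cv2.INTER_CUBIC)
cv2.imwrite("pics/c.png",np.hstack([z(s["img"],230,150,100,110),z(t["img"],310,150,100,110)]))
E
```

```text
clock: 6.25
tcp_pos: [0.4513, -0.0272, 0.1063]
orientation: [-0.386, -3.118, 0.0]
contact_force: [0.1, -0.2, -2.1]
grip_width: 0.0236
gripper_force: 59.0
clock: 7.0
tcp_pos: [0.4518, -0.0264, 0.0626]
orientation: [0.384, 3.117, 0.0]
contact_force: [-0.3, 0.4, -2.2]
grip_width: 0.0232
gripper_force: 59.0
t 7.0 dp [-0.0476, -0.0021, 0.0016] rot [0.0002, 0.0006, 0.0001]
F [-0.35  0.43 -2.24] tcp [ 0.4518 -0.0264  0.0626] w 0.0232 gf 58.99728834629059 j [-0.28  0.38  0.23  2.22 -0.17  0.55  1.41]
```

View pics/c.png

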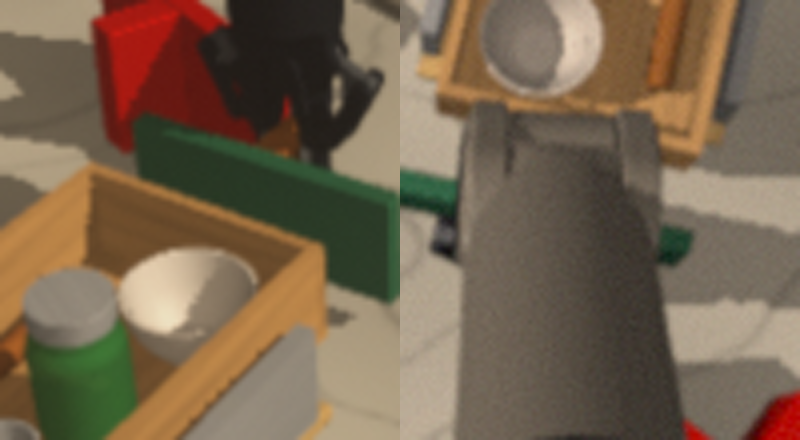

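Run:
```python
from h import *
from math import cos,sin
s=cam("scene");t=cam("top")
yaw=-.245; x=np.array([cos(yaw),sin(yaw),0]);y=np.array([-sin(yaw),cos(yaw),0]);z=np.array([0,0,1])
mate=np.array([.4518,-.0264,.0626+.044])+.042*x
d=np.array([.548,-.0525,.105])
q=lambda P,ox,oy:((proj(s,P)-[ox,oy]+.5)*4-.5).round(0).tolist()
print("panel -y,+y rear top, front top; rear bottom +y",q([mate-.1*y,mate+.1*y,mate-.1*y-.016*x,mate+.1*y-.016*x,mate+.1*y-.08*z],230,150))
print("drawer -y +y",q([d-.09*y,d+.09*y],230,150), "top-cam", ((proj(t,[d-.09*y,d+.09*y])-[310,150]+.5)*4-.5+[400,0]).round(0).tolist())
print("panel top-cam", ((proj(t,[mate-.1*y,mate+.1*y])-[310,150]+.5)*4-.5+[400,0]).round(0).tolist())
e=mate-d; print("rel x,y,z",e@x,e@y,e[2])
```

```text
panel -y,+y rear top, front top; rear bottom +y [[137.0, 116.0], [393.0, 201.0], [151.0, 105.0], [406.0, 188.0], [394.0, 301.0]]
drawer -y +y [[92.0, 163.0], [327.0, 246.0]] top-cam [[701.0, 149.0], [435.0, 89.0]]
panel top-cam [[695.0, 236.0], [397.0, 168.0]]
rel x,y,z -0.05765793073934932 0.001986665737125132 0.0016000000000000042
```

```bash
python3 -m handwheel '[{"dp":[-0.008,-0.002,0.0015],"delta_rot":[0,0,0]},{"dp":[-0.018,-0.002,0.0015],"delta_rot":[0,0,0]},{"dp":[-0.028,-0.002,0.0015],"delta_rot":[0,0,0]},{"dp":[-0.038,-0.002,0.0015],"delta_rot":[0,0,0]},{"dp":[-0.046,-0.002,0.0015],"delta_rot":[0,0,0]},{"dp":[-0.05,-0.002,0.0015],"delta_rot":[0,0,0]},{"dp":[-0.05,-0.002,0.0015],"delta_rot":[0,0,0]},{"dp":[-0.05,-0.002,0.0015],"delta_rot":[0,0,0]},{"dp":[-0.05,-0.002,0.0015],"delta_rot":[0,0,0]}]';  python3 go.py .5072 -.0423 .061 -.245
python3 - <<'E'
from h import *
s=cam("scene");t=cam("top")
z=lambda im,x,y,w,h:cv2.resize(im[y:y+h,x:x+w],None,fx=4,fy=4,interpolation=cv2.INTER_CUBIC)
cv2.imwrite("pics/d.png",np.hstack([z(s["img"],230,150,100,110),z(t["img"],310,140,100,110)]))
E
```

```text
clock: 8.32
tcp_pos: [0.4992, -0.0404, 0.0608]
orientation: [-0.383, -3.118, -0.0]
contact_force: [-0.6, -0.4, -1.1]
grip_width: 0.0238
gripper_force: 59.0
t 8.32 dp [-0.0082, 0.0001, -0.0002] rot [0.0, -0.0003, 0.0003]
F [-0.57 -0.35 -1.05] tcp [ 0.4992 -0.0404  0.0608] w 0.0238 gf 58.970128297805786 j [-0.23  0.45  0.23  2.12 -0.18  0.6   1.45]
```

View pics/d.png

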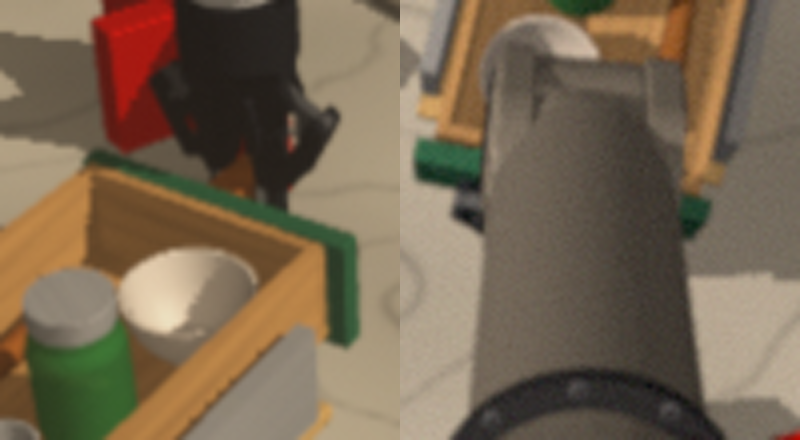

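The panel is right behind the face in the scene crop, with roughly equal overhang (83 vs 90 on the left, 345 vs 325 on the right) and level tops. Moving to light contact.

```bash
python3 -m handwheel '[{"dp":[-0.002,0,0],"delta_rot":[0,0,0]},{"dp":[-0.004,0,0],"delta_rot":[0,0,0]},{"dp":[-0.006,0,0],"delta_rot":[0,0,0]},{"dp":[-0.006,0,0],"delta_rot":[0,0,0]},{"dp":[-0.006,0,0],"delta_rot":[0,0,0]}]';  python3 go.py .5072 -.0423 .061 -.245
python3 - <<'E'
from h import *
from math import cos,sin
from bench import status
s=cam("scene");o=status.get_obs()
yaw=-.245; x=np.array([cos(yaw),sin(yaw),0]);y=np.array([-sin(yaw),cos(yaw),0]);z=np.array([0,0,1])
print("Fx panel",o["contact_force"]@x)
mate=o["tcp_pos"]+.042*x+.044*z; d=np.array([.548,-.0525,.105])
H=cv2.cvtColor(s["img"],cv2.COLOR_BGR2HSV)
def edge(P0,P1,lab):
    # profile of the green mask / wood mask vertically across the predicted line; report seen-pred rows
    g=cv2.inRange(H,(65,90,20),(95,255,255)); w=cv2.inRange(H,(8,60,60),(25,255,255))
    for u,v in proj(s,np.linspace(P0,P1,9)):
        c=int(round(u)); col=slice(int(v)-8,int(v)+9)
        gy=np.where(g[col,c])[0]+int(v)-8; wy=np.where(w[col,c])[0]+int(v)-8
        print(lab,c,"pred",round(v,1),"green",(gy[0],gy[-1]) if len(gy) else None,"wood",(wy[0],wy[-1]) if len(wy) else None)
f=mate-.016*x
edge(f-.09*y,f+.09*y,"front-top"); edge(d-.085*y,d+.085*y,"drawer-edge")
edge(mate+.1*y-.015*x-.08*z,mate+.1*y-.003*x-.08*z,"bottom")
E
```

```text
clock: 9.05
tcp_pos: [0.5041, -0.0416, 0.0604]
orientation: [-0.384, -3.115, -0.0]
contact_force: [-4.4, 3.3, -0.1]
grip_width: 0.0236
gripper_force: 58.8
t 9.05 dp [-0.0032, 0.0001, -0.0006] rot [-0.0001, -0.0028, -0.0003]
F [-4.37  3.31 -0.06] tcp [ 0.5041 -0.0416  0.0604] w 0.0236 gf 58.806549310684204 j [-0.23  0.46  0.23  2.1  -0.18  0.6   1.45]
Fx panel -4.953230910595597
front-top 257 pred 186.9 green None wood (np.int64(185), np.int64(194))
front-top 264 pred 189.2 green None wood (np.int64(187), np.int64(197))
front-top 271 pred 191.6 green None wood (np.int64(185), np.int64(199))
front-top 278 pred 194.1 green None wood (np.int64(190), np.int64(202))
front-top 285 pred 196.6 green None wood (np.int64(193), np.int64(204))
front-top 293 pred 199.1 green None wood (np.int64(198), np.int64(207))
front-top 300 pred 201.7 green None wood (np.int64(198), np.int64(209))
front-top 308 pred 204.4 green None wood (np.int64(196), np.int64(212))
front-top 316 pred 207.1 green None wood (np.int64(199), np.int64(208))
drawer-edge 254 pred 190.8 green None wood (np.int64(182), np.int64(198
[... 515 characters left out ...]
215))
drawer-edge 310 pred 210.4 green None wood (np.int64(202), np.int64(218))
bottom 320 pred 234.0 green None wood (np.int64(225), np.int64(241))
bottom 319 pred 234.3 green None wood (np.int64(226), np.int64(242))
bottom 319 pred 234.6 green None wood (np.int64(226), np.int64(242))
bottom 319 pred 235.0 green None wood (np.int64(226), np.int64(242))
bottom 318 pred 235.3 green None wood (np.int64(236), np.int64(243))
bottom 318 pred 235.7 green None wood (np.int64(236), np.int64(243))
bottom 318 pred 236.0 green None wood (np.int64(236), np.int64(243))
bottom 317 pred 236.3 green None wood (np.int64(237), np.int64(244))
bottom 317 pred 236.7 green None wood (np.int64(237), np.int64(244))
```

Run:
```python
from h import *
s=cam("scene")
cv2.imwrite("pics/e.png",cv2.resize(s["img"][180:245,240:325],None,fx=9,fy=9,interpolation=cv2.INTER_CUBIC))
cv2.imwrite("pics/eraw.png",s["img"])
H=cv2.cvtColor(s["img"],cv2.COLOR_BGR2HSV)
for c in(265,300,312,317): print(c,H[195:225,c].tolist())
```

```text
265 [[37, 100, 89], [19, 140, 135], [15, 157, 158], [15, 158, 136], [15, 155, 115], [15, 153, 112], [15, 154, 111], [15, 153, 108], [15, 152, 104], [15, 151, 103], [15, 153, 105], [15, 152, 109], [15, 152, 109], [15, 152, 109], [15, 154, 106], [15, 152, 106], [15, 153, 110], [15, 154, 111], [15, 153, 110], [15, 138, 116], [15, 91, 159], [17, 68, 207], [17, 62, 222], [17, 61, 225], [17, 61, 226], [18, 61, 226], [18, 60, 227], [18, 60, 227], [18, 60, 228], [18, 59, 228]]
300 [[15, 67, 38], [16, 74, 38], [18, 70, 44], [19, 65, 63], [18, 59, 78], [19, 59, 73], [18, 60, 72], [19, 63, 69], [30, 54, 66], [49, 76, 81], [60, 94, 87], [62, 97, 87], [54, 95, 89], [26, 110, 104], [17, 150, 148], [15, 157, 154], [15, 155, 132], [15, 151, 110], [15, 149, 108], [15, 150, 107], [15, 148, 105], [15, 150, 112], [15, 154, 141], [16, 156, 167], [16, 155, 178], [16, 156, 180], [16, 157, 184], [16, 156, 186], [16, 156, 186], [16, 157, 184]]
312 [[18, 67, 167], [20, 67, 164], [19, 68, 158], [19, 67, 155], [19, 67, 161], [19, 66, 165], [19, 66, 166], [19, 66, 165], [19, 66, 165], [19, 67, 164], [19, 67, 164], [19, 66, 162], [21, 65, 145], [38, 64, 108], [57, 88, 90], [61, 94, 87], [62, 97, 87], [60, 90, 79], [55, 89, 66], [54, 81, 60], [52, 82, 59], [52, 82, 59], [52, 82, 59], [51, 85, 60], [51, 85, 60], [51, 85, 60], [51, 84, 61], [50, 84, 61], [50, 85, 60], [51, 81, 60]]
317 [[19, 66, 165], [19, 69, 160], [19, 68, 158], [20, 67, 164], [19, 67, 168], [19, 67, 168], [18, 67, 168], [19, 68, 166], [19, 66, 166], [18, 68, 166], [19, 66, 165], [18, 68, 165], [18, 68, 165], [19, 67, 163], [23, 64, 147], [39, 64, 119], [53, 82, 106], [57, 87, 105], [57, 87, 105], [56, 87, 103], [55, 83, 98], [55, 84, 97], [54, 84, 97], [54, 84, 97], [55, 83, 98], [56, 85, 96], [58, 87, 94], [58, 87, 94], [58, 86, 95], [58, 86, 95]]
```

View pics/e.png

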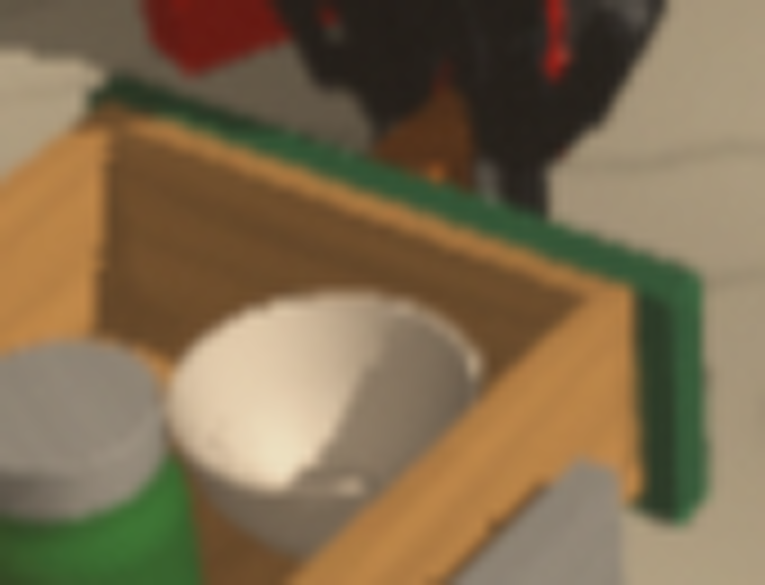

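The crop shows the rear face flush on the drawer: drawer corner at (633,287), panel rear corner at about (672,298), overhang about 10 mm each side, tops level to about 1 mm. Now pressing further, gently.

```bash
python3 -m handwheel '[{"dp":[-0.001,0,0],"delta_rot":[0,0,0]},{"dp":[-0.002,0,0],"delta_rot":[0,0,0]},{"dp":[-0.003,0,0],"delta_rot":[0,0,0]},{"dp":[-0.003,0,0],"delta_rot":[0,0,0]},{"dp":[-0.003,0,0],"delta_rot":[0,0,0]},{"dp":[-0.003,0,0],"delta_rot":[0,0,0]}]';  cat > f.py <<'E'
import numpy as np
from h import cam
from bench import status
F=[];P=[]
for i in range(5):
    o=status.get_obs();F.append(o["contact_force"]);P.append(o["tcp_pos"]);cam("top")
x=np.array([np.cos(-.245),np.sin(-.245),0]);y=np.array([-x[1],x[0],0])
F=np.mean(F,0);P=np.mean(P,0);print(round(o["clock"],2),"F x,y,z",F@x,F@y,F[2],"adv",(P-[.5072,-.0423,.061])@np.c_[x,y,[0,0,1]],o["orientation"])
E
python3 f.py
```

```text
clock: 9.9
tcp_pos: [0.5058, -0.0421, 0.0601]
orientation: [-0.385, -3.113, -0.001]
contact_force: [-7.4, 2.6, 1.4]
grip_width: 0.0234
gripper_force: 58.9
10.1 F x,y,z -7.940038323951892 1.3711120011092435 1.6831942658101255 adv [-0.00139586 -0.00015696 -0.00087689] [-3.84602312e-01 -3.11287410e+00 -7.20054540e-04]
```

```bash
python3 -m handwheel '[{"dp":[-0.001,0,0],"delta_rot":[0,0,0]},{"dp":[-0.002,0,0],"delta_rot":[0,0,0]},{"dp":[-0.002,0,0],"delta_rot":[0,0,0]},{"dp":[-0.002,0,0],"delta_rot":[0,0,0]},{"dp":[-0.002,0,0],"delta_rot":[0,0,0]},{"dp":[-0.002,0,0],"delta_rot":[0,0,0]},{"dp":[-0.002,0,0],"delta_rot":[0,0,0]},{"dp":[-0.002,0,0],"delta_rot":[0,0,0]}]';python3 f.py
python3 - <<'E'
from h import *
s=cam("scene")
cv2.imwrite("pics/g.png",cv2.resize(s["img"][180:245,240:325],None,fx=9,fy=9,interpolation=cv2.INTER_CUBIC))
E
```

```text
clock: 11.15
tcp_pos: [0.5071, -0.0424, 0.0599]
orientation: [-0.385, -3.112, -0.001]
contact_force: [-8.5, 3.8, 1.4]
grip_width: 0.0233
gripper_force: 59.3
11.35 F x,y,z -8.887362336016182 2.0028477260812076 1.022654520868592 adv [-7.75712309e-05 -1.00564325e-04 -1.11926326e-03] [-3.84659871e-01 -3.11152568e+00 -9.55285185e-04]
```

View pics/g.png

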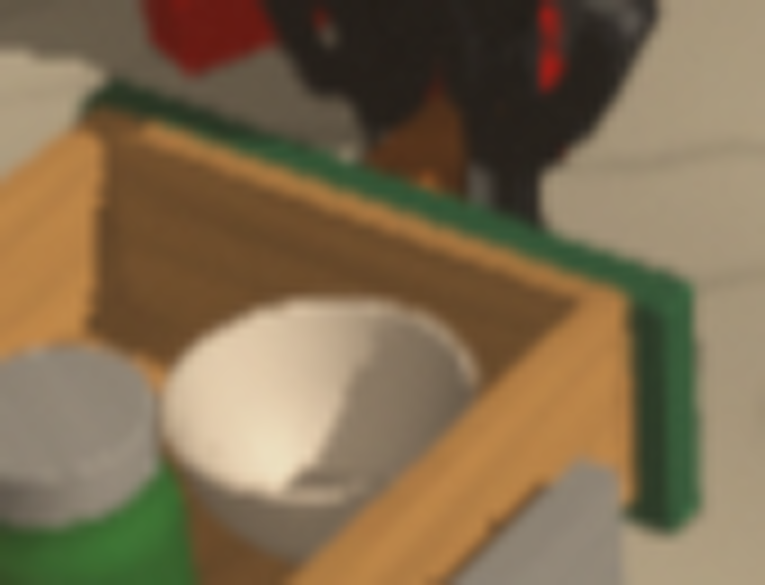

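The panel and drawer moved in together and are still flush, level and centred (drawer corner (628,297), panel rear corner (664,309)). A small extra push, then hold.

```bash
H='' ; python3 -m handwheel '[{"dp":[-0.001,0,0],"delta_rot":[0,0,0]},{"dp":[-0.001,0,0],"delta_rot":[0,0,0]},{"dp":[-0.001,0,0],"delta_rot":[0,0,0]},{"dp":[-0.001,0,0],"delta_rot":[0,0,0]},{"dp":[-0.001,0,0],"delta_rot":[0,0,0]},{"dp":[-0.001,0,0],"delta_rot":[0,0,0]},{"dp":[-0.001,0,0],"delta_rot":[0,0,0]},{"dp":[-0.001,0,0],"delta_rot":[0,0,0]},{"dp":[-0.001,0,0],"delta_rot":[0,0,0]},{"dp":[-0.001,0,0],"delta_rot":[0,0,0]},{"dp":[-0.001,0,0],"delta_rot":[0,0,0]},{"dp":[-0.001,0,0],"delta_rot":[0,0,0]}]'; python3 f.py
python3 -m handwheel '[{"dp":[0,0,0],"delta_rot":[0,0,0]},{"dp":[0,0,0],"delta_rot":[0,0,0]},{"dp":[0,0,0],"delta_rot":[0,0,0]},{"dp":[0,0,0],"delta_rot":[0,0,0]},{"dp":[0,0,0],"delta_rot":[0,0,0]},{"dp":[0,0,0],"delta_rot":[0,0,0]},{"dp":[0,0,0],"delta_rot":[0,0,0]},{"dp":[0,0,0],"delta_rot":[0,0,0]},{"dp":[0,0,0],"delta_rot":[0,0,0]},{"dp":[0,0,0],"delta_rot":[0,0,0]},{"dp":[0,0,0],"delta_rot":[0,0,0]},{"dp":[0,0,0],"delta_rot":[0,0,0]}]'
python3 -m handwheel '[{"dp":[0,0,0],"delta_rot":[0,0,0]},{"dp":[0,0,0],"delta_rot":[0,0,0]},{"dp":[0,0,0],"delta_rot":[0,0,0]},{"dp":[0,0,0],"delta_rot":[0,0,0]},{"dp":[0,0,0],"delta_rot":[0,0,0]},{"dp":[0,0,0],"delta_rot":[0,0,0]},{"dp":[0,0,0],"delta_rot":[0,0,0]},{"dp":[0,0,0],"delta_rot":[0,0,0]},{"dp":[0,0,0],"delta_rot":[0,0,0]},{"dp":[0,0,0],"delta_rot":[0,0,0]},{"dp":[0,0,0],"delta_rot":[0,0,0]},{"dp":[0,0,0],"delta_rot":[0,0,0]}]'; python3 f.py
```

```text
clock: 12.95
tcp_pos: [0.5077, -0.0425, 0.0598]
orientation: [-0.385, -3.111, -0.001]
contact_force: [-9.6, 3.7, 2.3]
grip_width: 0.0233
gripper_force: 59.4
13.15 F x,y,z -9.433471281128368 1.669608780690203 1.7662994227026594 adv [ 5.63266182e-04 -7.18001987e-05 -1.18523187e-03] [-3.84719429e-01 -3.11088852e+00 -1.10191608e-03]
clock: 14.7
tcp_pos: [0.5077, -0.0425, 0.0598]
orientation: [-0.385, -3.111, -0.001]
contact_force: [-9.1, 4.0, 1.5]
grip_width: 0.0233
gripper_force: 59.4
clock: 16.2
tcp_pos: [0.5077, -0.0425, 0.0598]
orientation: [-0.385, -3.111, -0.001]
contact_force: [-9.5, 4.3, 1.2]
grip_width: 0.0231
gripper_force: 59.4
16.4 F x,y,z -10.020860495405081 2.000459374003453 1.6275264195530794 adv [ 5.60953597e-04 -8.21341317e-05 -1.18743888e-03] [-3.84767846e-01 -3.11088434e+00 -1.13860039e-03]
```

Steady at about 10 N for more than 3 s, so I'm handing in.

```bash
python3 -c "
from bench import r
print(r.hand_in())"
```

```text
the job is handed in; nothing more can be done
None
```

I handed the job in with the small green front still gripped and pressed on the drawer face at a measured 9.4–10 N, held for over 3 s; the last camera check showed it centred and level to about 1–2 mm, but no verdict came back.

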